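# Torque check of a gas cell's window retaining ring

### The arm

A 7-joint arm with a two-finger parallel gripper is mounted at the origin on the work surface; the furniture and walls round the work are solid. World frame = base frame: x ahead of the robot, y to its left, z up, the work surface at z = 0. Lengths are in m, angles in degrees, forces in N, time in s.
With the tool pointing down it reaches from about 0.425 to 0.875 m from the base axis. Payload 4.7 kg.
Tool frame: the origin (TCP) lies on the mounting face of the last link; the fingertips stand 182 mm ahead of it and the grasp point (between the pads) lies 164 mm ahead of it; z points along the fingers, y is the line along which they close (so a half turn about z gives the same grasp; the last joint's range is limited). The gripper opens to 87 mm and grips with 3 to 60 N. Pads are 19 mm wide; open, the fingers measure 117 mm over their backs; the gripper's body (75 mm by 190 mm) begins 51 mm behind the grasp point.
Start: joints at [69.391, 18.392, -4.016, 83.108, 1.295, 78.541, -3.26], TCP at [0.237, -0.605, 0.405] pointing down, gripper open.
Joint ranges: [-163.93, 163.93], [-17.29, 119.83], [-79.2, 71.16], [3.27, 140.29], [-89.18, 269.18], [5.43, 117.66], [-154.24, 154.24]. Speed limits (degrees/s): [147.25, 147.25, 180, 180, 180, 180, 180].

### API

Orientations are given as [roll, pitch, yaw] about the fixed x, y, z axes, in that order (R = Rz(yaw) Ry(pitch) Rx(roll)).
In Python, from cell import env gives the robot as it stands.
- The arm moves only by the tool servo_tool, never from a script. Its argument "plan" is a list of rows, each an object with "xyz": the shift along the tool's x, y, z in cm, a list of three; "twist": the turn, a rotation vector about the tool's x, y, z in degrees, a list of three; "jaw": the closure, from 0 (fully open) to 1 (shut). In form: [{"xyz": [x, y, z], "twist": [wx, wy, wz], "jaw": jaw}, ...]. A call has 1 to 10 rows; each row is the pose to reach, as a shift and turn from the pose commanded when the call began, along the tool's axes at that moment; what a row does not reach only later rows make up. A row lasts 1/12 s, in which the tool goes at most 41.7 mm and 7.16 degrees, less where a joint would pass 70% of its speed; a pose out of reach is approached as far as the arm can. A call with a gripper value outside its range is refused whole. The fingers move at their own pace and stop on an object; "newtons" is the grip in N (left out, the last holds). Time passes only in rows, so rows that repeat a pose let the fingers close. It gives the time, the measured TCP pose, the force, the opening and the grip force at its end, in the units of the state.
- env.get_obs(): the state, without advancing time (a new reading comes with each control period).
- env.read_camera(name): name is "scene" or "side" or "wrist"; returns a dict with "img" (420x560x3 uint8, red, green, blue), "camera_matrix" (3x3 intrinsics, pixels), "R" (3x3) and "t" (3): a world point X has camera coordinates R X + t. Camera axes: x right, y down, z forward; pixel columns grow to the right and rows downward; lengths in m; the calibration is good to about 2 mm. A picture is of the moment at which its call begins. There is no depth.
- env.sign_off(): hands the job in; it is judged then, once.
The state is a dict: "time_s": time; "qpos": joint angles; "joint_velocities": joint speeds; "effort": joint torques, N m; "tool_pos": TCP position; "tool_rot": TCP orientation; "force": force on the tool from outside, world axes, zero at the start; "wrist_torque": the same for the moment, N m; "grip_width": finger opening in m; "grasp_force": force on a finger pad.
Only numpy, scipy, OpenCV 4.12 (cv2) and the standard library are available. Lean on these libraries where they do the work, as an engineer would, in place of code of your own. Each camera call takes 0.05 s, during which the arm holds its last target. There are 200 camera calls.

### The job

Check that the brass window ring of the gas cell is tight: take the dial torque spanner out of its stand, feel for the two slots of the ring under light pressure until its two lugs are fully seated in them, and turn it gently clockwise (seen from above) until its pointer stands in the green band; keep it there for at least one second without ever going beyond the green band, and the ring must hold without turning. Then ease off and put the spanner back upright, fully down in its stand, leaving the two small tins and the capped tube where they are.

Things in the scene. Friction and masses are not known exactly. Their poses are not given: they have to be found in the camera images.
- cell: Aluminium gas cell, 67 mm across, rim 76 mm above the bench, standing window up on a grey 110 x 110 x 10 mm base plate, immovable; two brass hose stubs on its sides along its y axis. Origin: on the bench under the cell's axis, z up.
- ring_face (a point): Centre of the top face of the cell's brass retaining ring, 70 mm above the bench, 6 mm down a bore of 42 mm diameter. Ring: 41 mm outside, 20 mm inside, with two open slots opposite each other, 6.4 mm wide, 4.5 mm deep. Where the thread ended they lie within 0.35 rad of the cell's x axis, either way; the poses do not tell the angle. Over 45 N between spanner and cell may crack the window.
- retainer (a joint): Turn of the brass ring since it was tightened, rad, 0 at the start wherever its slots lie, positive anticlockwise from above. Its tight thread gives way only at about 0.6 N m; it must stay within 0.04 of 0. A red paint stripe crosses ring and rim at a place of no importance.
- spanner: Dial torque spanner, 91 mm tall, 0.2 to 0.35 kg, upright in its stand. Origin: on its axis at the lug tips; z up, x along the T grip. Two lugs along +x and -x, 10.5 to 17.5 mm out, 4 mm thick, 4 mm long, under a 40 mm nose up to z = 38 mm and a 54 mm dial from there to z = 50 mm. Seated, its origin is 66 mm above the bench; with lugs only resting on the ring, 70 mm.
- grip (a point): Centre of the spanner's black T grip, 77 mm above the spanner's origin: flat-sided bar 58 mm long along x, 14 mm thick along y, 28 mm tall (z = 63 to 91 mm), pinched across its thickness from above; keep the fingertips more than 54 mm above the origin, clear of the dial. Axes as the spanner's.
- pointer (a joint): Twist of the spanner's torsion spring (between grip and lugs) = red pointer's reading on the dial, rad; 0 without torque (lugs in line with the grip), positive when the grip is turned clockwise from above against the lugs. 1.5 N m per rad. Green band: 0.15 to 0.24; red beyond, 0.25 is too much. The lugs have about 0.09 rad of play in the slots each way.
- stand: Black round tool stand, immovable, 94 mm wide at the foot, 62 mm above it, 50 mm tall, with an open bore of 45 mm diameter down to 7.5 mm above the bench. Origin: on the bench under its axis. With the spanner fully down, the underside of its dial rests on the rim of the bore and its origin is 12 mm above the bench.
- stand_mouth (a point): Centre of the mouth of the stand's bore, 50 mm above the bench.
- septa_tin: Bystander: round tin with a blue lid, 56 mm across, 28 mm tall, origin under its centre.
- ferrule_tin: Bystander: round tin with a yellow lid, 42 mm across, 22 mm tall, origin under its centre.
- capped_tube: Bystander: standing centrifuge tube with an orange-red cap, 32 mm across, 114 mm tall, origin under its centre.
Things that resemble listed ones, but are neither listed nor needed, are in the scene too. Several things have the shape of the cell; the one meant has the colours described above.

How it is judged:
By the outcome, as a careful person would: the job done as asked, in the order asked, and still so for the second after the job is handed in, with the robot touching nothing.
It also fails if it takes over 72 s, if anything falls off the work surface, if the arm or the gripper's body presses on something with over 40 N, if the wrist force passes 120 N, or if a joint passes its speed limit or range.

## Working session

There is one attempt and no reset: what is moved stays moved. The work goes in short steps, Python scripts to look and compute and a tool call to move; the robot and the scene stay as the last step left them, time stands still between calls to the robot, and variables do not carry over. Pictures are saved under pics/ and viewed, at most 10 in all, crops included, and the job is handed in when it is done.

Besides the shell and the picture viewer there is one more tool, called by a JSON object that holds its "op" and its "data", one argument or row to a line. servo_tool: Moves the arm, as the interface text tells. Its arguments: {"type":"object","properties":{"plan":{"type":"array","items":{"type":"object","properties":{"xyz":{"type":"array","items":{"type":"number"}},"twist":{"type":"array","items":{"type":"number"}},"jaw":{"type":"number"}}}},"newtons":{"type":"number"}},"required":["plan"]}

```bash
ls; mkdir -p pics
python3 - <<'E'
from cell import env
import cv2,numpy as np
o=env.get_obs(); print(o)
ims=[]
for n in("scene","side","wrist"):
    c=env.read_camera(n); cv2.imwrite(f"pics/{n}0.png",c["img"][:,:,::-1]); print(n,c["camera_matrix"].tolist(),c["R"].round(4).tolist(),c["t"].round(4).tolist())
    np.savez(f"pics/{n}0.npz",**c)
E
```

```text
pics
{'time_s': 0.0, 'qpos': array([69.38948224, 18.43825911, -4.01712756, 83.17594038,  1.29536313,
       78.54080432, -3.26326684]), 'joint_velocities': array([-0.04201502,  0.05125569, -0.02330935, -0.01573357,  0.1049296 ,
       -0.03002854,  0.01802495]), 'effort': array([ 2.25634285e-04, -4.91286242e+01, -4.03945176e-01, -3.12527883e+01,
       -6.40417007e-02,  4.37301700e-02,  1.43210900e-04]), 'tool_pos': array([ 0.23726896, -0.60491738,  0.40366138]), 'tool_rot': array([-1.79890269e+02,  5.68659052e-03,  2.14186161e+01]), 'force': array([-0.53780459, -0.13624438,  0.39613695]), 'wrist_torque': array([ 0.05297244, -0.03974203, -0.03208503]), 'grasp_force': 0.0, 'grip_width': 0.08681005954855163}
scene [[486.752801573855, 0.0, 283.781162736953], [0.0, 486.752801573855, 212.47300349691008], [0.0, 0.0, 1.0]] [[-0.5452, -0.8383, -0.0062], [-0.4925, 0.3263, -0.8068], [0.6784, -0.4369, -0.5907]] [0.2889, 0.323, 0.8135]
side [[385.67058406476536, 0.0, 281.0181941857588], [0.0, 385.67058406476536, 209.92000761556997], [0.0, 0.0, 1.0]] [[0.9962, -0.0861, -0.0117], [-0.0426, -0.3671, -0.9292], [0.0757, 0.9262, -0.3694]] [-0.5182, 0.1188, 0.849]
wrist [[345.98676289031795, 0.0, 280.50592245490367], [0.0, 345.98676289031795, 207.50790666442106], [0.0, 0.0, 1.0]] [[0.3651, -0.931, -0.0006], [-0.8998, -0.3531, 0.2562], [-0.2387, -0.093, -0.9666]] [-0.6494, -0.0313, 0.3889]
```

View pics/scene0.png

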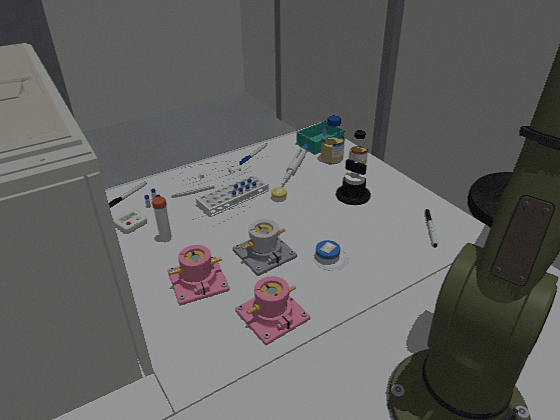

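View pics/side0.png

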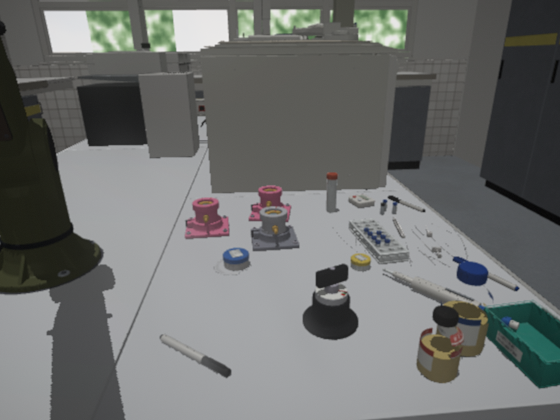

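The scene view shows three things shaped like the cell: the grey/aluminium one at (264,238) and pink ones at (195,265) and (272,297). The only spanner in a stand is at (355,178), or (332,290) in the side view. Other dark-topped things that could be taken for it are the jar/bottle at (360,150) and the side-view bottle at (445,320). By the description I choose the grey cell and the black stand with the T grip, and check both in one close crop.

```bash
cat > h.py <<'E'
import numpy as np,cv2
def ray(c,u,v):
    p=cv2.undistortPoints(np.array([[[u,v]]],float),c["camera_matrix"],None)[0,0]
    d=c["R"].T@np.array([p[0],p[1],1.]); return -c["R"].T@c["t"],d/np.linalg.norm(d)
def plane(c,u,v,z):
    o,d=ray(c,u,v); return o+d*(z-o[2])/d[2]
def tri(*obs):
    A=np.zeros((3,3));b=np.zeros(3)
    for c,u,v in obs:
        o,d=ray(c,u,v);P=np.eye(3)-np.outer(d,d);A+=P;b+=P@o
    X=np.linalg.solve(A,b); return X,[np.linalg.norm((np.eye(3)-np.outer(ray(*q)[1],ray(*q)[1]))@(X-ray(*q)[0])) for q in obs]
def proj(c,X):
    p=c["camera_matrix"]@(c["R"]@np.asarray(X)+c["t"]); return p[:2]/p[2]
E
python3 - <<'E'
from h import *
s=dict(np.load("pics/scene0.npz"));d=dict(np.load("pics/side0.npz"))
def show(X):
    pass
for n,a,b in(("cell",(264,230),(273,216)),("grip",(356,167),(332,276)),("blue",(328,246),(236,254)),("yellow",(279,192),(361,258)),("cap",(159,202),(332,176))):
    X,e=tri((s,*a),(d,*b)); print(n,X.round(4),np.round(e,4))
def crop(c,x,y,w,h): return cv2.resize(c["img"][y:y+h,x:x+w,::-1],(400,300),interpolation=cv2.INTER_CUBIC)
o=np.vstack([np.hstack([crop(s,224,206,80,60),crop(d,234,196,80,60)]),np.hstack([crop(s,315,150,80,60),crop(d,280,255,100,75)])])
cv2.imwrite("pics/crop1.png",o)
E
```

```text
cell [0.5088 0.0647 0.065 ] [0.0022 0.0022]
grip [ 0.5811 -0.2582  0.0884] [0.0003 0.0003]
blue [ 0.4207 -0.05    0.0278] [0.0014 0.0014]
yellow [ 0.6824 -0.0834  0.019 ] [0.0011 0.0011]
cap [0.6861 0.2373 0.1059] [0.0011 0.0011]
```

View pics/crop1.png

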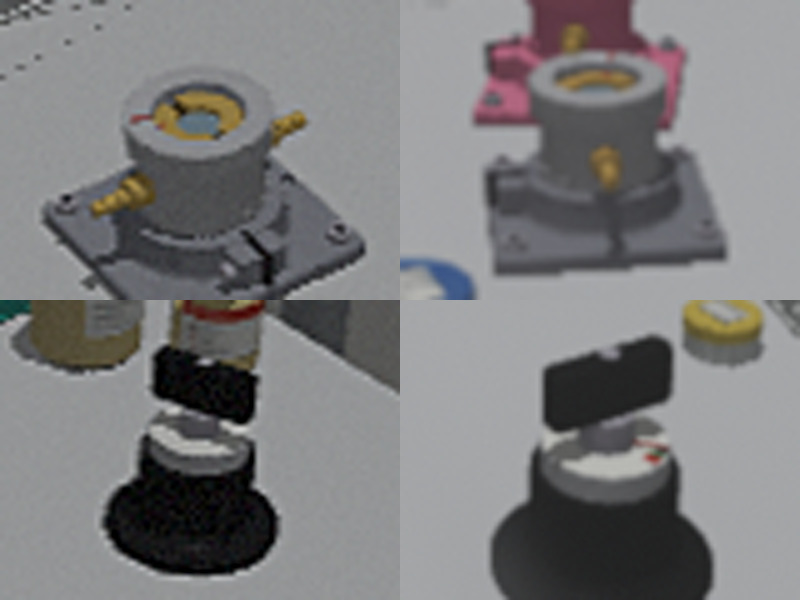

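The crops confirm the grey cell with its brass ring: the dark slot is near crop (180,105) and the red stripe is at the left. They also show the black T grip on the dial spanner in its black stand.

```bash
cat >> h.py <<'E'
from scipy.spatial.transform import Rotation as Rn
def T(o): return Rn.from_euler("xyz",o["tool_rot"],degrees=True).as_matrix(),np.array(o["tool_pos"])
def cmd(o,pos,yaw):
    "shift (cm) and twist (deg) in tool axes to TCP pos with tool down and given yaw"
    R,p=T(o); R2=Rn.from_euler("xyz",[180,0,yaw],degrees=True).as_matrix()
    return (R.T@(np.array(pos)-p)*100).round(2),np.degrees(Rn.from_matrix(R.T@R2).as_rotvec()).round(2)
E
python3 - <<'E'
from h import *
from cell import env
o=env.get_obs();R,p=T(o)
w=dict(np.load("pics/wrist0.npz"));d=dict(np.load("pics/side0.npz"))
cam=-w["R"].T@w["t"]; print("cam in tool",R.T@(cam-p),"axis",R.T@w["R"][2])
a,b=plane(d,316,271,.103),plane(d,347.5,265,.103);print(a,b,"grip yaw",np.degrees(np.arctan2(*(b-a)[1::-1])))
s=dict(np.load("pics/scene0.npz"))
# cell x axis from hose stubs (y axis): crop px
a=plane(s,224+98/5,206+208/5,.045);b=plane(s,224+298/5,206+120/5,.045);print(a,b,"stub dir",np.degrees(np.arctan2(*(b-a)[1::-1])))
cg=R.T@(cam-p);ax=R.T@w["R"][2]
for n,X,yaw in(("span",[.581,-.258,.09],None),("cell",[.509,.065,.07],None)):
    for yaw in(0,21.4,-20,40):
        R2=Rn.from_euler("xyz",[180,0,yaw],degrees=True).as_matrix()
        k=.3; pos=np.array(X)-R2@(cg+ax*k); print(n,yaw,pos.round(3),np.hypot(*pos[:2]).round(3))
E
```

```text
cam in tool [ 0.06935935 -0.00018427  0.02035662] axis [-2.56079706e-01  8.11373002e-04  9.66655329e-01]
[ 0.55395053 -0.26399036  0.103     ] [ 0.60779131 -0.25079674  0.103     ] grip yaw 13.768947017991849
[0.50508422 0.1218136  0.045     ] [0.50892311 0.01381842 0.045     ] stub dir -87.96417207516397
span 0 [ 0.588 -0.258  0.4  ] 0.643
span 21.4 [ 0.588 -0.255  0.4  ] 0.641
span -20 [ 0.588 -0.26   0.4  ] 0.643
span 40 [ 0.587 -0.253  0.4  ] 0.639
cell 0 [0.516 0.065 0.38 ] 0.521
cell 21.4 [0.516 0.068 0.38 ] 0.52
cell -20 [0.516 0.063 0.38 ] 0.52
cell 40 [0.515 0.07  0.38 ] 0.519
```

{"op": "servo_tool", "data": {
  "plan": [
    {"xyz": [36.7, -15.8, 0], "twist": [0, 0, 7.6], "jaw": 0},
    {"xyz": [36.7, -15.8, 0], "twist": [0, 0, 7.6], "jaw": 0},
    {"xyz": [36.7, -15.8, 0], "twist": [0, 0, 7.6], "jaw": 0},
    {"xyz": [36.7, -15.8, 0], "twist": [0, 0, 7.6], "jaw": 0},
    {"xyz": [36.7, -15.8, 0], "twist": [0, 0, 7.6], "jaw": 0},
    {"xyz": [36.7, -15.8, 0], "twist": [0, 0, 7.6], "jaw": 0},
    {"xyz": [36.7, -15.8, 0], "twist": [0, 0, 7.6], "jaw": 0},
    {"xyz": [36.7, -15.8, 0], "twist": [0, 0, 7.6], "jaw": 0},
    {"xyz": [36.7, -15.8, 0], "twist": [0, 0, 7.6], "jaw": 0},
    {"xyz": [36.7, -15.8, 0], "twist": [0, 0, 7.6], "jaw": 0}
  ]
}}

```text
time_s: 0.98
tool_pos: [0.5244, -0.3191, 0.4046]
tool_rot: [-179.9, -0.1, 14.1]
force: [-0.1, 0.5, -0.1]
grip_width: 0.087
grasp_force: 0.0
```

{"op": "servo_tool", "data": {
  "plan": [
    {"xyz": [4, -2.4, 0], "twist": [0, 0, 0], "jaw": 0},
    {"xyz": [8.1, -4.8, 0], "twist": [0, 0, 0], "jaw": 0},
    {"xyz": [8.1, -4.8, 0], "twist": [0, 0, 0], "jaw": 0},
    {"xyz": [8.1, -4.8, 0], "twist": [0, 0, 0], "jaw": 0},
    {"xyz": [8.1, -4.8, 0], "twist": [0, 0, 0], "jaw": 0}
  ]
}}

```text
time_s: 1.4
tool_pos: [0.5887, -0.2575, 0.4041]
tool_rot: [-180.0, 0.1, 13.9]
force: [-0.4, -1.0, 0.4]
grip_width: 0.087
grasp_force: 0.0
```

Run:
```python
from cell import env
import cv2,numpy as np
o=env.get_obs(); print(o["tool_pos"],o["tool_rot"],o["joint_velocities"].round(2))
c=env.read_camera("wrist"); np.savez("pics/w1.npz",**c); cv2.imwrite("pics/w1.png",c["img"][:,:,::-1])
```

```text
[ 0.58874223 -0.25745843  0.40413729] [-1.79982584e+02  6.99239418e-02  1.39317955e+01] [ 2.12 -0.74  2.31  0.52  0.66  0.03  0.13]
```

View pics/w1.png

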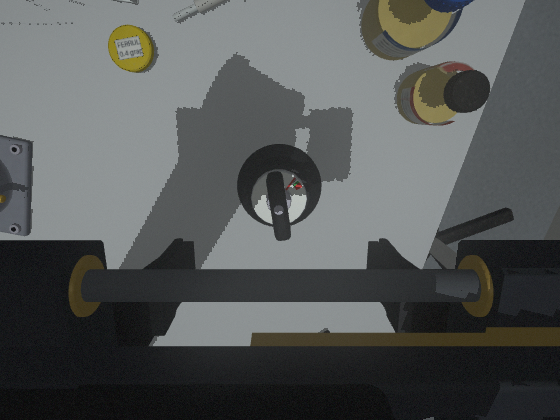

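The wrist view shows the spanner in its stand: the T grip runs from about (276,172) to (284,240), with its screw at (279,210) and the dial's red/green mark at (295,185). Next I fit its edges and move on to look at the cell.

Run:
```python
from h import *
c=dict(np.load("pics/w1.npz")); g=cv2.cvtColor(c["img"],cv2.COLOR_RGB2GRAY)
for y in range(164,246,4): print(y,*g[y,258:304:2])
R,p=Rn.from_euler("xyz",[-179.98,.07,13.93],degrees=True).as_matrix(),np.array([.58874,-.25746,.40414])
```

```text
164 37 34 34 35 34 35 35 34 33 39 27 37 37 37 39 36 37 37 37 36 39 42 41
168 37 36 36 35 37 36 35 35 37 36 36 37 38 38 41 40 41 37 41 38 40 41 39
172 37 35 39 37 72 71 52 39 39 34 36 40 92 85 84 77 74 52 37 56 54 41 42
176 37 53 78 94 94 38 35 35 39 41 38 35 45 96 96 98 96 190 87 73 42 42 42
180 83 94 97 95 47 38 39 34 37 37 37 39 42 96 95 96 95 53 66 96 91 80 57
184 94 96 94 95 64 34 39 36 38 41 41 36 38 94 95 82 50 96 102 97 54 57 84
188 97 95 95 97 95 36 40 40 43 44 42 40 43 58 53 81 97 95 97 54 56 97 100
192 95 95 97 95 96 42 40 39 42 42 38 41 44 46 73 73 91 97 96 96 97 97 97
196 95 95 185 186 88 54 40 43 41 41 43 42 46 44 79 76 118 188 188 188 190 187 190
200 184 184 183 185 160 144 45 43 42 44 43 45 45 47 90 153 131 188 187 188 187 189 190
204 183 184 185 183 184 145 43 44 42 44 46 45 45 44 50 150 120 187 186 187 187 185 187
208 183 184 182 184 183 125 84 44 79 78 79 79 80 48 45 138 186 186 186 188 186 185 186
212 183 183 182 182 183 183 183 48 86 150 147 150 153 48 48 148 185 186 184 187 187 186 81
216 84 181 183 183 183 182 182 47 48 53 52 56 56 48 50 74 184 184 183 184 179 56 51
220 48 48 49 168 182 181 183 104 48 51 54 54 55 51 48 49 184 182 92 53 51 50 92
224 145 146 145 67 48 50 54 77 50 53 53 55 56 57 53 51 51 51 92 145 146 146 148
228 146 147 145 146 146 146 145 147 47 50 53 54 56 55 46 47 92 146 147 146 146 146 146
232 146 145 146 146 147 148 146 146 64 50 54 55 54 55 53 51 65 148 146 146 146 145 147
236 148 147 146 145 146 146 146 144 145 51 51 54 54 54 53 50 64 148 146 148 146 147 146
240 147 146 145 144 145 146 146 146 146 145 67 53 90 89 146 147 145 146 147 148 146 144 147
244 146 146 147 146 145 147 144 147 146 147 146 146 147 147 146 146 147 145 145 146 146 146 144
```

{"op": "servo_tool", "data": {
  "plan": [
    {"xyz": [0, -4, 0], "twist": [0, 0, 5], "jaw": 0},
    {"xyz": [0, -8, 0], "twist": [0, 0, 10], "jaw": 0},
    {"xyz": [0.2, -12, 0], "twist": [0, 0, 12], "jaw": 0},
    {"xyz": [0.3, -16, 0], "twist": [0, 0, 12], "jaw": 0},
    {"xyz": [0.4, -20, 0], "twist": [0, 0, 12], "jaw": 0},
    {"xyz": [0.5, -24, 0], "twist": [0, 0, 12], "jaw": 0},
    {"xyz": [0.5, -28, 0], "twist": [0, 0, 12], "jaw": 0},
    {"xyz": [0.5, -32, 0], "twist": [0, 0, 12], "jaw": 0},
    {"xyz": [0.5, -33, 2], "twist": [0, 0, 12], "jaw": 0},
    {"xyz": [0.5, -33, 2], "twist": [0, 0, 12], "jaw": 0}
  ]
}}

```text
time_s: 2.28
tool_pos: [0.5125, 0.0655, 0.3827]
tool_rot: [180.0, 0.2, 2.0]
force: [-1.0, -0.8, -0.6]
grip_width: 0.087
grasp_force: 0.0
```

{"op": "servo_tool", "data": {
  "plan": [
    {"xyz": [0, 0, 0], "twist": [0, 0, 0], "jaw": 0},
    {"xyz": [0, 0, 0], "twist": [0, 0, 0], "jaw": 0}
  ]
}}

```text
time_s: 2.45
tool_pos: [0.515, 0.0606, 0.3851]
tool_rot: [179.9, -0.0, 1.6]
force: [0.6, -0.5, 0.4]
grip_width: 0.0872
grasp_force: 0.0
```

Run:
```python
from cell import env
import cv2,numpy as np
o=env.get_obs(); print(o["tool_pos"],o["tool_rot"],o["joint_velocities"].round(2))
c=env.read_camera("wrist"); np.savez("pics/w2.npz",**c)
i=c["img"][:,:,::-1];cv2.imwrite("pics/w2.png",i)
a=dict(np.load("pics/w1.npz"))["img"][135:255,230:330,::-1]
z=lambda q:cv2.resize(q,(400,480),interpolation=cv2.INTER_CUBIC)
cv2.imwrite("pics/crop2.png",np.hstack([z(a),z(i[135:255,230:330])]))
```

```text
[0.51496881 0.06057    0.38507832] [ 1.79920161e+02 -1.69098537e-02  1.55719400e+00] [ 0.35  0.09  0.19 -0.9  -0.23 -0.1  -0.07]
```

View pics/crop2.png

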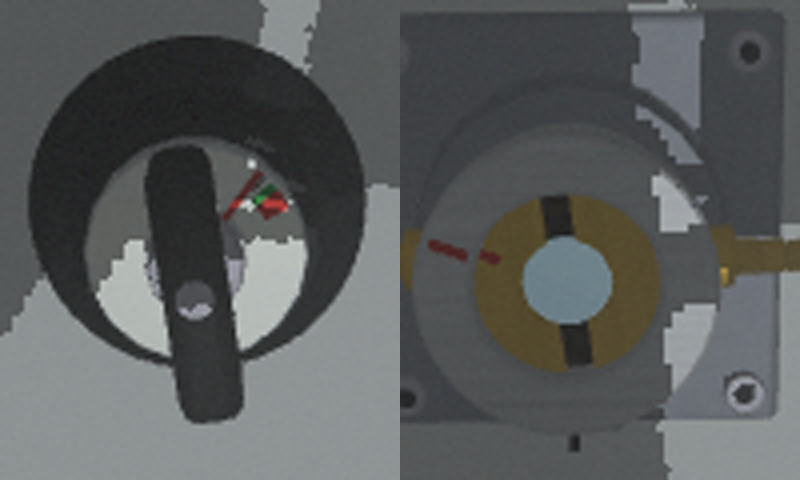

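The crop shows the grip's top screw at wrist pixel (278.8,210) with the grip tilted slightly. It also shows the ring with its slots at (269,188.8) and (274.3,221), centred near (271.8,205.8).

Run:
```python
from h import *
from cell import env
w1=dict(np.load("pics/w1.npz"));w2=dict(np.load("pics/w2.npz"));s=dict(np.load("pics/scene0.npz"));d=dict(np.load("pics/side0.npz"))
ang=lambda a,b:np.degrees(np.arctan2(*(b-a)[1::-1])).round(2)
P=lambda c,q,z:plane(c,*q,z)
print("screw",P(w1,(278.8,210),.103), "tri side",tri((w1,278.8,209),(d,280+210/4,255+352/4)))
for e in([(269.7,200),(275.5,236)],[(285.5,200),(290,236)]): print("grip edge",ang(P(w1,e[1],.103),P(w1,e[0],.103)),P(w1,e[0],.103)[:2].round(4),P(w1,e[1],.103)[:2].round(4))
# stand: dark ellipse of foot in w1 -> use stand body rim? fit dark contour
g=cv2.cvtColor(w1["img"],cv2.COLOR_RGB2GRAY)
# brass ring mask
h=cv2.cvtColor(w2["img"],cv2.COLOR_RGB2HSV)
m=((h[...,0]>12)&(h[...,0]<30)&(h[...,1]>110)).astype(np.uint8)*255; m[:,:243]=0;m[:,302:]=0;m[:170]=0;m[240:]=0
hull=cv2.convexHull(cv2.findNonZero(m));el=cv2.fitEllipse(hull);print("ring ellipse px",el,"->",P(w2,el[0],.07))
a,b=P(w2,(269,188.75),.07),P(w2,(274.25,221),.07);print("slots",a,b,(a+b)/2,"yaw",ang(b,a))
# plate corners screws z=.01: crop2 (750,52),(742,393)
q=lambda u,v:(230+(u-400)/4,135+v/4)
print("plate screws dir",ang(P(w2,q(742,393),.012),P(w2,q(750,52),.012)))
print("cell tri w2/scene",tri((w2,*el[0]),(s,224+200/5,206+115/5)))
```

```text
screw [ 0.5810855  -0.25802314  0.103     ] tri side (array([ 0.56574102, -0.27263341, -0.02356353]), [np.float64(0.018171685764562198), np.float64(0.018171685764562167)])
grip edge 22.38 [ 0.5877 -0.2486] [ 0.5579 -0.2608]
grip edge 21.06 [ 0.5908 -0.2614] [ 0.5609 -0.2729]
ring ellipse px ((271.1536865234375, 205.34262084960938), (43.61042785644531, 45.318477630615234), 98.68373107910156) -> [0.50816423 0.067869   0.07      ]
slots [0.52300019 0.07004078 0.07      ] [0.49384069 0.06482133 0.07      ] [0.50842044 0.06743105 0.07      ] yaw 10.15
plate screws dir 1.76
cell tri w2/scene (array([0.50818662, 0.06717194, 0.07140291]), [np.float64(0.000748706863501328), np.float64(0.0007487068635012599)])
```

Run:
```python
from h import *
from cell import env
w1=dict(np.load("pics/w1.npz"));d=dict(np.load("pics/side0.npz"))
print("tri side",tri((w1,278.8,210),(d,332.5,268)))
o=env.get_obs();print(cmd(o,(.5811,-.2580,.35),21.7))
```

```text
tri side (array([ 0.58138657, -0.25807043,  0.10336495]), [np.float64(0.00020987075186395035), np.float64(0.0002098707518642296)])
(array([ 5.73, 32.03,  3.57]), array([  0.06,  -0.04, -20.16]))
```

{"op": "servo_tool", "data": {
  "plan": [
    {"xyz": [0.7, 4, 0], "twist": [0, 0, -4], "jaw": 0},
    {"xyz": [1.4, 8, 0.5], "twist": [0, 0, -8], "jaw": 0},
    {"xyz": [2.1, 12, 1], "twist": [0, 0, -12], "jaw": 0},
    {"xyz": [2.9, 16, 1.5], "twist": [0, 0, -16], "jaw": 0},
    {"xyz": [3.6, 20, 2], "twist": [0, 0, -20.2], "jaw": 0},
    {"xyz": [4.3, 24, 2.5], "twist": [0, 0, -20.2], "jaw": 0},
    {"xyz": [5, 28, 3], "twist": [0, 0, -20.2], "jaw": 0},
    {"xyz": [5.7, 32, 3.6], "twist": [0, 0, -20.2], "jaw": 0},
    {"xyz": [5.7, 32, 3.6], "twist": [0, 0, -20.2], "jaw": 0},
    {"xyz": [5.7, 32, 3.6], "twist": [0, 0, -20.2], "jaw": 0}
  ]
}}

```text
time_s: 3.33
tool_pos: [0.5802, -0.2607, 0.3477]
tool_rot: [180.0, 0.1, 21.5]
force: [-0.7, 1.1, 0.4]
grip_width: 0.0872
grasp_force: 0.0
```

{"op": "servo_tool", "data": {
  "plan": [
    {"xyz": [0, 0, 0], "twist": [0, 0, 0], "jaw": 0},
    {"xyz": [0, 0, 0], "twist": [0, 0, 0], "jaw": 0}
  ]
}}

```text
time_s: 3.5
tool_pos: [0.5817, -0.254, 0.3492]
tool_rot: [-180.0, -0.0, 22.0]
force: [0.6, 0.9, -1.2]
grip_width: 0.0872
grasp_force: 0.0
```

Run:
```python
from h import *
from cell import env
o=env.get_obs();print(o["tool_pos"],o["tool_rot"],cmd(o,(.5811,-.2580,.255),21.7))
c=env.read_camera("wrist"); np.savez("pics/w3.npz",**c)
q=cv2.resize(c["img"][100:300,180:380,::-1],(600,600),interpolation=cv2.INTER_CUBIC);cv2.imwrite("pics/w3.png",q)
print(proj(c,(.5811,-.258,.103)), [proj(c,(.5811+k*np.cos(np.radians(21.7)),-.258+k*np.sin(np.radians(21.7)),.103)) for k in(.029,-.029)])
```

```text
[ 0.58169366 -0.25397722  0.34924749] [-1.79998742e+02 -3.94533080e-02  2.20380270e+01] (array([-0.21,  0.35,  9.42]), array([-0.  , -0.04,  0.34]))
[285.45960858 224.02509311] [array([285.87431404, 182.27010453]), array([285.07006116, 263.24702289])]
```

View pics/w3.png

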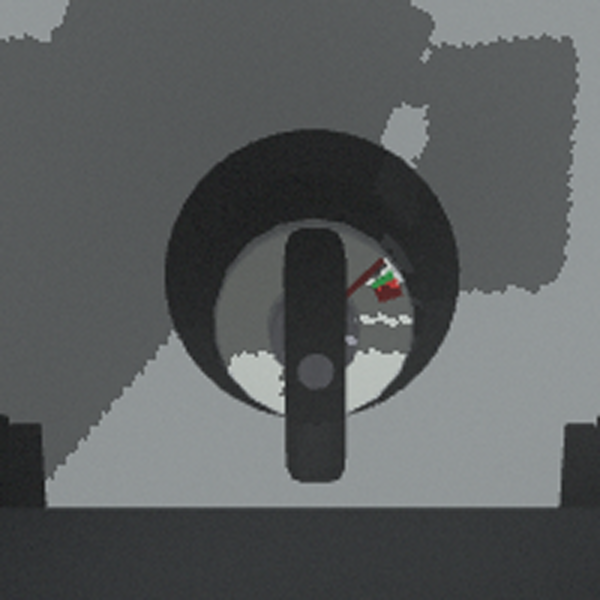

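The picture shows the grip upright in the image, its screw at about (285,223.7) against a predicted (285.5,224.0), midway between the fingers. I descend.

{"op": "servo_tool", "data": {
  "plan": [
    {"xyz": [-0.1, 0.35, 3], "twist": [0, 0, 0.3], "jaw": 0},
    {"xyz": [-0.2, 0.35, 6], "twist": [0, 0, 0.3], "jaw": 0},
    {"xyz": [-0.2, 0.35, 8], "twist": [0, 0, 0.3], "jaw": 0},
    {"xyz": [-0.2, 0.35, 9], "twist": [0, 0, 0.3], "jaw": 0},
    {"xyz": [-0.2, 0.35, 9.4], "twist": [0, 0, 0.3], "jaw": 0},
    {"xyz": [-0.2, 0.35, 9.4], "twist": [0, 0, 0.3], "jaw": 0},
    {"xyz": [-0.2, 0.35, 9.4], "twist": [0, 0, 0.3], "jaw": 0}
  ]
}}

```text
time_s: 4.13
tool_pos: [0.5818, -0.2582, 0.2563]
tool_rot: [179.9, -0.1, 21.8]
force: [0.7, -0.1, 0.0]
grip_width: 0.0872
grasp_force: 0.0
```

Run:
```python
from h import *
from cell import env
o=env.get_obs();print(o["tool_pos"],o["tool_rot"],o["joint_velocities"].round(1),cmd(o,(.5811,-.2580,.255),21.7))
c=dict(np.load("pics/w3.npz"))
g=cv2.cvtColor(c["img"],cv2.COLOR_RGB2GRAY)
b=((g<52)*255).astype(np.uint8); b[:140]=0;b[240:]=0;b[:,:232]=0;b[:,336:]=0
cs,_=cv2.findContours(b,cv2.RETR_EXTERNAL,cv2.CHAIN_APPROX_NONE);k=max(cs,key=cv2.contourArea)[:,0]
k=np.array([q for q in k if q[1]<232 and not(270<q[0]<300 and q[1]>225)])
for z in(0,.004,.008):
    W=np.array([plane(c,*q,z)[:2] for q in k.astype(float)])
    r=np.linalg.lstsq(np.c_[2*W,np.ones(len(W))],(W**2).sum(1),rcond=None)[0]
    rad=np.sqrt(r[2]+r[:2]@r[:2]); print(z,r[:2],rad,np.std(np.hypot(*(W-r[:2]).T)))
```

```text
[ 0.58184308 -0.2581558   0.2563209 ] [ 1.79903347e+02 -9.67066739e-02  2.17616044e+01] [ 0.1 -0.5 -0.1 -0.8  0.1  0.   0.1] (array([-0.06, -0.04,  0.13]), array([ 0.1 , -0.1 ,  0.06]))
0 [ 0.58059987 -0.25764723] 0.04164355594165867 0.009160924242250268
0.004 [ 0.58139411 -0.25728485] 0.041137331672645265 0.009049562902587125
0.008 [ 0.58218835 -0.25692246] 0.04063110740362971 0.008938201562924025
```

{"op": "servo_tool", "data": {
  "plan": [
    {"xyz": [-0.05, 0, 0.1], "twist": [0, 0, 0], "jaw": 0.75},
    {"xyz": [-0.05, 0, 0.1], "twist": [0, 0, 0], "jaw": 0.75},
    {"xyz": [-0.05, 0, 0.1], "twist": [0, 0, 0], "jaw": 0.75},
    {"xyz": [-0.05, 0, 0.1], "twist": [0, 0, 0], "jaw": 0.75},
    {"xyz": [-0.05, 0, 0.1], "twist": [0, 0, 0], "jaw": 1},
    {"xyz": [-0.05, 0, 0.1], "twist": [0, 0, 0], "jaw": 1},
    {"xyz": [-0.05, 0, 0.1], "twist": [0, 0, 0], "jaw": 1},
    {"xyz": [-0.05, 0, 0.1], "twist": [0, 0, 0], "jaw": 1},
    {"xyz": [-0.05, 0, 0.1], "twist": [0, 0, 0], "jaw": 1},
    {"xyz": [-0.05, 0, 0.1], "twist": [0, 0, 0], "jaw": 1}
  ],
  "newtons": 20
}}

```text
time_s: 4.97
tool_pos: [0.5806, -0.2587, 0.2537]
tool_rot: [180.0, 0.0, 21.7]
force: [-0.2, -0.6, 0.7]
grip_width: 0.0281
grasp_force: 0.0
```

{"op": "servo_tool", "data": {
  "plan": [
    {"xyz": [0, 0, 0], "twist": [0, 0, 0], "jaw": 1},
    {"xyz": [0, 0, 0], "twist": [0, 0, 0], "jaw": 1},
    {"xyz": [0, 0, 0], "twist": [0, 0, 0], "jaw": 1},
    {"xyz": [0, 0, 0], "twist": [0, 0, 0], "jaw": 1}
  ],
  "newtons": 50
}}

```text
time_s: 5.3
tool_pos: [0.5806, -0.2585, 0.2537]
tool_rot: [-180.0, 0.0, 21.7]
force: [-0.8, 0.4, -0.3]
grip_width: 0.0205
grasp_force: 50.0
```

```bash
cat > st.py <<'E'
from h import *
from cell import env
o=env.get_obs()
print(o["time_s"],"pos",o["tool_pos"].round(5),"rot",o["tool_rot"].round(2),"F",o["force"].round(2),"M",o["wrist_torque"].round(3),"eff7",o["effort"][6].round(3),"w",round(o["grip_width"],4),round(o["grasp_force"],1))
E
python3 st.py
```

```text
5.3 pos [ 0.5806  -0.25851  0.25371] rot [-1.7999e+02  1.0000e-02  2.1720e+01] F [-0.79  0.42 -0.35] M [0.189 0.115 0.07 ] eff7 -0.001 w 0.0205 50.0
```

{"op": "servo_tool", "data": {
  "plan": [
    {"xyz": [0, 0, 0], "twist": [0, 0, 0], "jaw": 1},
    {"xyz": [0, 0, 0], "twist": [0, 0, 0], "jaw": 1},
    {"xyz": [0, 0, 0], "twist": [0, 0, 0], "jaw": 1},
    {"xyz": [0, 0, 0], "twist": [0, 0, 0], "jaw": 1}
  ]
}}

```text
time_s: 5.63
tool_pos: [0.5806, -0.2585, 0.2537]
tool_rot: [-180.0, 0.0, 21.7]
force: [-0.8, 1.2, -0.2]
grip_width: 0.02
grasp_force: 50.0
```

```bash
python3 st.py
python3 - <<'E'
from h import *
from cell import env
c=env.read_camera("wrist"); d=env.read_camera("side");s=env.read_camera("scene")
a=cv2.resize(c["img"][150:350,130:430,::-1],(800,533),interpolation=cv2.INTER_CUBIC)[:300]
u,v=proj(d,(.581,-.258,.08)).astype(int);b=cv2.resize(d["img"][v-45:v+45,u-60:u+60,::-1],(400,300),interpolation=cv2.INTER_CUBIC)
u,v=proj(s,(.581,-.258,.08)).astype(int);e=cv2.resize(s["img"][v-30:v+30,u-40:u+40,::-1],(400,300),interpolation=cv2.INTER_CUBIC)
cv2.imwrite("pics/g4.png",np.vstack([a,np.hstack([b,e])]))
E
```

```text
5.6333 pos [ 0.5806  -0.25849  0.25369] rot [-1.7999e+02  1.0000e-02  2.1730e+01] F [-0.79  1.24 -0.22] M [0.282 0.142 0.003] eff7 -0.002 w 0.02 50.0
```

View pics/g4.png

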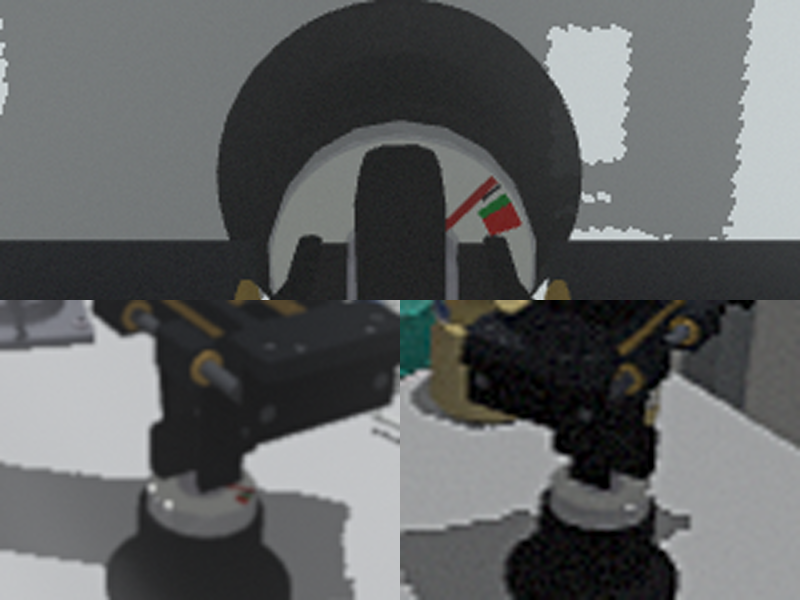

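The picture shows the grip pinched square between the pads with the fingertips clear of the dial. The pointer at (470,205), the green at (495,208) and the red at (500,220) are all readable from the wrist camera. I lift.

{"op": "servo_tool", "data": {
  "plan": [
    {"xyz": [0, 0, -0.5], "twist": [0, 0, 0], "jaw": 1},
    {"xyz": [0, 0, -1.5], "twist": [0, 0, 0], "jaw": 1},
    {"xyz": [0, 0, -3], "twist": [0, 0, 0], "jaw": 1},
    {"xyz": [0, 0, -4.5], "twist": [0, 0, 0], "jaw": 1},
    {"xyz": [0, 0, -6.5], "twist": [0, 0, 0], "jaw": 1},
    {"xyz": [0, 0, -8.5], "twist": [0, 0, 0], "jaw": 1},
    {"xyz": [0, 0, -10], "twist": [0, 0, 0], "jaw": 1},
    {"xyz": [0, 0, -10], "twist": [0, 0, 0], "jaw": 1},
    {"xyz": [0, 0, -10], "twist": [0, 0, 0], "jaw": 1},
    {"xyz": [0, 0, -10], "twist": [0, 0, 0], "jaw": 1}
  ]
}}

```text
time_s: 6.62
tool_pos: [0.5802, -0.2587, 0.3528]
tool_rot: [-180.0, 0.1, 21.7]
force: [-0.6, 0.9, -3.5]
grip_width: 0.0202
grasp_force: 50.0
```

```bash
python3 st.py
python3 - <<'E'
from h import *
from cell import env
o=env.get_obs(); print(cmd(o,(.5083-.0005,.0675-.0005,.3537),10.15))
E
```

```text
6.6167 pos [ 0.58024 -0.25867  0.35281] rot [-1.7996e+02  7.0000e-02  2.1710e+01] F [-0.62  0.91 -3.54] M [-0.015  0.03   0.029] eff7 -0.0 w 0.0202 50.0
(array([  5.32, -32.94,  -0.07]), array([-0.03,  0.07, 11.56]))
```

{"op": "servo_tool", "data": {
  "plan": [
    {"xyz": [0.4, -3, 0], "twist": [0, 0, 1.2], "jaw": 1},
    {"xyz": [1, -6.6, 0], "twist": [0, 0, 2.4], "jaw": 1},
    {"xyz": [1.6, -10, 0], "twist": [0, 0, 4], "jaw": 1},
    {"xyz": [2.2, -13.5, 0], "twist": [0, 0, 5.5], "jaw": 1},
    {"xyz": [2.8, -17, 0], "twist": [0, 0, 7], "jaw": 1},
    {"xyz": [3.4, -21, 0], "twist": [0, 0, 8.5], "jaw": 1},
    {"xyz": [4, -25, 0], "twist": [0, 0, 10], "jaw": 1},
    {"xyz": [4.5, -28, 0], "twist": [0, 0, 11], "jaw": 1},
    {"xyz": [5, -31, 0], "twist": [0, 0, 11.5], "jaw": 1},
    {"xyz": [5.3, -33, 0], "twist": [0, 0, 11.5], "jaw": 1}
  ]
}}

```text
time_s: 7.45
tool_pos: [0.5062, 0.071, 0.3524]
tool_rot: [-179.9, 0.1, 10.4]
force: [0.1, 1.0, -3.4]
grip_width: 0.0209
grasp_force: 50.0
```

{"op": "servo_tool", "data": {
  "plan": [
    {"xyz": [0, 0, 0], "twist": [0, 0, 0], "jaw": 1},
    {"xyz": [0, 0, 0], "twist": [0, 0, 0], "jaw": 1},
    {"xyz": [0, 0, 0], "twist": [0, 0, 0], "jaw": 1}
  ]
}}

```text
time_s: 7.7
tool_pos: [0.5076, 0.0667, 0.3527]
tool_rot: [180.0, 0.1, 10.2]
force: [-0.0, -0.7, -2.4]
grip_width: 0.0202
grasp_force: 50.0
```

```bash
python3 st.py
python3 - <<'E'
from h import *
from cell import env
o=env.get_obs(); print(cmd(o,(.5077,.0674,.3277),10.15))
s=env.read_camera("scene");d=env.read_camera("side");np.savez("pics/s5.npz",**s);np.savez("pics/d5.npz",**d)
C=(.5083,.0675,.09)
ims=[]
for c in(s,d):
    u,v=proj(c,C).astype(int);ims.append(cv2.resize(c["img"][v-45:v+45,u-30:u+30,::-1],(400,600),interpolation=cv2.INTER_CUBIC));print(u-30,v-45)
cv2.imwrite("pics/a5.png",np.hstack(ims))
E
```

```text
7.7 pos [0.50758 0.06668 0.3527 ] rot [1.7996e+02 1.1000e-01 1.0190e+01] F [-0.   -0.68 -2.43] M [-0.029 -0.056 -0.001] eff7 -0.0 w 0.0202 50.0
(array([ 0.03, -0.07,  2.5 ]), array([0.04, 0.11, 0.04]))
233 177
243 160
```

View pics/a5.png

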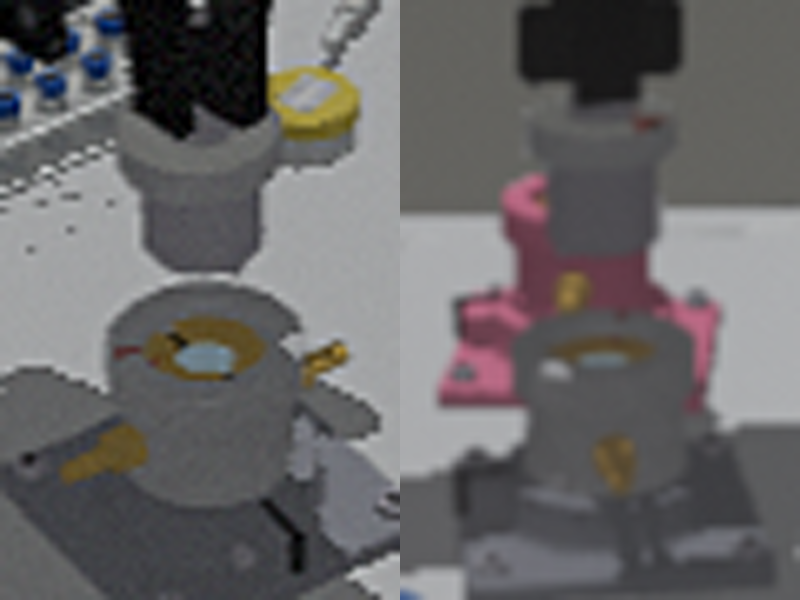

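The picture shows the nose above the ring in both views. In the scene crop the nose is at column 203 and the ring at 207; in the side crop they are at 603 and 602. I go down to just above the ring.

{"op": "servo_tool", "data": {
  "plan": [
    {"xyz": [0, -0.05, 1], "twist": [0, 0, 0], "jaw": 1},
    {"xyz": [0, -0.05, 2], "twist": [0, 0, 0], "jaw": 1},
    {"xyz": [0, -0.05, 2.8], "twist": [0, 0, 0], "jaw": 1},
    {"xyz": [0, -0.05, 3.4], "twist": [0, 0, 0], "jaw": 1},
    {"xyz": [0, -0.05, 3.7], "twist": [0, 0, 0], "jaw": 1},
    {"xyz": [0, -0.05, 3.7], "twist": [0, 0, 0], "jaw": 1},
    {"xyz": [0, -0.05, 3.7], "twist": [0, 0, 0], "jaw": 1},
    {"xyz": [0, -0.05, 3.7], "twist": [0, 0, 0], "jaw": 1}
  ]
}}

```text
time_s: 8.47
tool_pos: [0.5079, 0.0681, 0.3171]
tool_rot: [180.0, -0.0, 10.2]
force: [0.1, -0.2, -3.1]
grip_width: 0.0203
grasp_force: 50.0
```

{"op": "servo_tool", "data": {
  "plan": [
    {"xyz": [0, 0, 0.1], "twist": [0, 0, 0], "jaw": 1},
    {"xyz": [0, 0, 0.2], "twist": [0, 0, 0], "jaw": 1},
    {"xyz": [0, 0, 0.25], "twist": [0, 0, 0], "jaw": 1},
    {"xyz": [0, 0, 0.25], "twist": [0, 0, 0], "jaw": 1},
    {"xyz": [0, 0, 0.25], "twist": [0, 0, 0], "jaw": 1}
  ]
}}

```text
time_s: 8.88
tool_pos: [0.5077, 0.0681, 0.3143]
tool_rot: [180.0, -0.0, 10.2]
force: [0.4, 0.3, -2.0]
grip_width: 0.0205
grasp_force: 50.0
```

```bash
python3 st.py
```

```text
8.8833 pos [0.50766 0.06805 0.31426] rot [179.99  -0.    10.22] F [ 0.37  0.34 -2.04] M [-0.019  0.029  0.024] eff7 -0.001 w 0.0205 50.0
```

{"op": "servo_tool", "data": {
  "plan": [
    {"xyz": [0, 0.05, 0.1], "twist": [0, 0, 0], "jaw": 1},
    {"xyz": [0, 0.05, 0.2], "twist": [0, 0, 0], "jaw": 1},
    {"xyz": [0, 0.05, 0.3], "twist": [0, 0, 0], "jaw": 1},
    {"xyz": [0, 0.05, 0.4], "twist": [0, 0, 0], "jaw": 1},
    {"xyz": [0, 0.05, 0.4], "twist": [0, 0, 0], "jaw": 1}
  ]
}}

```text
time_s: 9.3
tool_pos: [0.5077, 0.0675, 0.3099]
tool_rot: [-180.0, 0.0, 10.2]
force: [-1.0, -0.1, -3.5]
grip_width: 0.0207
grasp_force: 50.0
```

```bash
python3 st.py
```

```text
9.3 pos [0.50766 0.06752 0.30991] rot [-1.800e+02  3.000e-02  1.022e+01] F [-1.01 -0.13 -3.48] M [ 0.037  0.038 -0.023] eff7 -0.006 w 0.0207 50.0
```

{"op": "servo_tool", "data": {
  "plan": [
    {"xyz": [0, 0, 0.1], "twist": [0, 0, 0], "jaw": 1},
    {"xyz": [0, 0, 0.2], "twist": [0, 0, 0], "jaw": 1},
    {"xyz": [0, 0, 0.3], "twist": [0, 0, 0], "jaw": 1},
    {"xyz": [0, 0, 0.4], "twist": [0, 0, 0], "jaw": 1},
    {"xyz": [0, 0, 0.4], "twist": [0, 0, 0], "jaw": 1},
    {"xyz": [0, 0, 0.4], "twist": [0, 0, 0], "jaw": 1}
  ]
}}

```text
time_s: 9.8
tool_pos: [0.5081, 0.0677, 0.3075]
tool_rot: [180.0, -0.1, 10.2]
force: [-1.6, -0.0, 5.2]
grip_width: 0.0202
grasp_force: 50.0
```

```bash
python3 st.py
```

```text
9.8 pos [0.50814 0.06774 0.30753] rot [ 1.7997e+02 -8.0000e-02  1.0220e+01] F [-1.58 -0.04  5.15] M [-0.082  0.546 -0.027] eff7 -0.0 w 0.0202 50.0
```

The lugs dropped straight into the slots: TCP z is 0.3075, against 0.3077 predicted for seated, with about 8 N of contact. Now I turn gently clockwise.

{"op": "servo_tool", "data": {
  "plan": [
    {"xyz": [0, 0, 0], "twist": [0, 0, 1], "jaw": 1},
    {"xyz": [0, 0, 0], "twist": [0, 0, 2], "jaw": 1},
    {"xyz": [0, 0, 0], "twist": [0, 0, 3], "jaw": 1},
    {"xyz": [0, 0, 0], "twist": [0, 0, 4], "jaw": 1},
    {"xyz": [0, 0, 0], "twist": [0, 0, 5], "jaw": 1},
    {"xyz": [0, 0, 0], "twist": [0, 0, 6], "jaw": 1},
    {"xyz": [0, 0, 0], "twist": [0, 0, 7], "jaw": 1},
    {"xyz": [0, 0, 0], "twist": [0, 0, 7], "jaw": 1}
  ]
}}

```text
time_s: 10.47
tool_pos: [0.5081, 0.0682, 0.3075]
tool_rot: [-180.0, -0.1, 3.2]
force: [-2.9, 0.5, 5.3]
grip_width: 0.0205
grasp_force: 50.0
```

```bash
python3 st.py
```

```text
10.4667 pos [0.50807 0.06817 0.30748] rot [-1.7998e+02 -9.0000e-02  3.1900e+00] F [-2.89  0.47  5.27] M [0.189 0.556 0.076] eff7 -0.233 w 0.0205 50.0
```

{"op": "servo_tool", "data": {
  "plan": [
    {"xyz": [0, 0, 0], "twist": [0, 0, 0], "jaw": 1},
    {"xyz": [0, 0, 0], "twist": [0, 0, 0], "jaw": 1}
  ]
}}

```text
time_s: 10.63
tool_pos: [0.5081, 0.0682, 0.3075]
tool_rot: [-180.0, -0.1, 3.2]
force: [-3.1, 1.8, 5.2]
grip_width: 0.0205
grasp_force: 50.0
```

```bash
cat > dial.py <<'E'
from h import *
from cell import env
import sys
def polar(c,ctr,yaw,z):
    h=cv2.cvtColor(c["img"],cv2.COLOR_RGB2HSV).astype(int); out={}
    for n,m in(("red",((h[...,0]<8)|(h[...,0]>172))&(h[...,1]>110)&(h[...,2]>40)),("green",(h[...,0]>40)&(h[...,0]<85)&(h[...,1]>90))):
        vs,us=np.nonzero(m); W=np.array([plane(c,u,v,z)[:2] for u,v in zip(us.astype(float),vs)]).reshape(-1,2)-ctr
        r=np.hypot(*W.T);a=(np.degrees(np.arctan2(W[:,1],W[:,0]))-yaw+180)%360-180
        k=r<.027; out[n]=(r[k]*1000,a[k])
    return out
def rep(o):
    for n,(r,a) in o.items():
        for lo in range(4,27,3):
            k=(r>=lo)&(r<lo+3)
            if k.any(): print(n,lo,k.sum(),"ang",np.sort(a[k]).round(1)[::max(1,k.sum()//8)])
if __name__=="__main__":
    if len(sys.argv)>1: c=dict(np.load("pics/w3.npz")); rep(polar(c,np.array([.5811,-.258]),21.7,.062))
    c=env.read_camera("wrist");np.savez("pics/wd.npz",**c);o=env.get_obs();yaw=o["tool_rot"][2]
    ctr=o["tool_pos"][:2]+.0006*np.array([np.cos(np.radians(yaw)),np.sin(np.radians(yaw))])
    print("now");rep(polar(c,ctr,yaw,o["tool_pos"][2]-.1917))
E
python3 st.py; python3 dial.py 1
```

```text
10.6333 pos [0.50807 0.06818 0.30749] rot [-1.7998e+02 -8.0000e-02  3.2300e+00] F [-3.12  1.76  5.2 ] M [0.196 0.514 0.029] eff7 -0.072 w 0.0205 50.0
red 13 7 ang [-45.2 -43.1 -43.  -43.  -41.  -40.8 -40.6]
red 16 10 ang [-64.8 -62.5 -59.1 -45.1 -45.  -43.2 -43.1 -43.1 -41.4 -41.2]
red 19 25 ang [-67.5 -65.8 -63.6 -61.5 -60.3 -58.3 -44.8 -43.2 -41.5]
red 22 22 ang [-67.9 -66.8 -65.2 -64.2 -62.5 -61.6 -59.8 -58.9 -57.8 -44.6 -43.3]
green 16 1 ang [-53.6]
green 19 8 ang [-55.6 -55.  -54.4 -53.8 -53.1 -52.5 -51.7 -51.2]
green 22 8 ang [-56.1 -55.5 -55.  -54.4 -53.9 -53.3 -52.8 -52.1]
now
red 10 4 ang [-46.9 -46.7 -45.  -43.3]
red 13 16 ang [-46.5 -46.1 -44.9 -44.7 -43.3 -43.2 -41.8 -41.7]
red 16 16 ang [-45.9 -45.6 -44.6 -44.4 -43.2 -43.2 -42.  -41.9]
red 19 58 ang [-65.1 -63.5 -61.5 -59.6 -57.9 -56.  -45.4 -44.2 -42.1]
red 22 65 ang [-65.3 -63.4 -61.5 -59.8 -58.  -56.2 -54.4 -44.1 -42.2]
red 25 9 ang [-65.5 -62.7 -59.9 -57.1 -55.4 -44.9 -44.  -43.2 -42.3]
green 19 17 ang [-53.5 -53.  -52.3 -51.8 -51.2 -50.9 -50.3 -49.6 -49.2]
green 22 20 ang [-53.7 -53.3 -52.8 -52.2 -51.9 -51.4 -50.9 -50.4 -50.1 -49.6]
green 25 3 ang [-52.7 -50.9 -49.2]
```

The pointer is readable: about 0.05 rad now, with 7.7° left to mid-green. Next comes a partial turn, then a new reading.

{"op": "servo_tool", "data": {
  "plan": [
    {"xyz": [0, 0, 0], "twist": [0, 0, 1], "jaw": 1},
    {"xyz": [0, 0, 0], "twist": [0, 0, 2], "jaw": 1},
    {"xyz": [0, 0, 0], "twist": [0, 0, 3], "jaw": 1},
    {"xyz": [0, 0, 0], "twist": [0, 0, 4], "jaw": 1},
    {"xyz": [0, 0, 0], "twist": [0, 0, 4.5], "jaw": 1},
    {"xyz": [0, 0, 0], "twist": [0, 0, 5], "jaw": 1},
    {"xyz": [0, 0, 0], "twist": [0, 0, 5], "jaw": 1},
    {"xyz": [0, 0, 0], "twist": [0, 0, 5], "jaw": 1}
  ]
}}

```text
time_s: 11.35
tool_pos: [0.5081, 0.0683, 0.3075]
tool_rot: [-180.0, -0.1, -1.7]
force: [-2.2, 0.2, 5.3]
grip_width: 0.0205
grasp_force: 50.0
```

```bash
sed -i 's/    print("now").*/    P=polar(c,ctr,yaw,o["tool_pos"][2]-.1917); r,a=P["red"]; k=(r>10)\&(r<17)\&(a<-30)\&(a>-70); g=P["green"][1]; print("pointer",np.median(a[k]).round(2),k.sum(),"green",np.median(g).round(2),len(g)); print("reading rad",np.radians(10.8-(np.median(a[k])-np.median(g))).round(3))/' dial.py; python3 st.py; python3 dial.py|tail -2
python3 - <<'E'
from dial import *
for f in ("w3",):
    c=dict(np.load("pics/w3.npz"));P=polar(c,np.array([.5811,-.258]),21.7,.062);print(np.median(P["green"][1]))
E
```

```text
11.35 pos [0.50806 0.06829 0.3075 ] rot [-1.7997e+02 -9.0000e-02 -1.7500e+00] F [-2.17  0.16  5.33] M [0.198 0.468 0.114] eff7 -0.156 w 0.0205 50.0
pointer -43.16 29 green -48.04 39
reading rad 0.103
-53.80496303134743
```

{"op": "servo_tool", "data": {
  "plan": [
    {"xyz": [0, 0, 0], "twist": [0, 0, 1], "jaw": 1},
    {"xyz": [0, 0, 0], "twist": [0, 0, 2], "jaw": 1},
    {"xyz": [0, 0, 0], "twist": [0, 0, 3], "jaw": 1},
    {"xyz": [0, 0, 0], "twist": [0, 0, 3.5], "jaw": 1},
    {"xyz": [0, 0, 0], "twist": [0, 0, 4], "jaw": 1},
    {"xyz": [0, 0, 0], "twist": [0, 0, 4], "jaw": 1},
    {"xyz": [0, 0, 0], "twist": [0, 0, 4], "jaw": 1}
  ]
}}

```text
time_s: 11.98
tool_pos: [0.5081, 0.0683, 0.3075]
tool_rot: [-180.0, -0.1, -5.7]
force: [-2.3, 0.7, 6.0]
grip_width: 0.0202
grasp_force: 50.0
```

```bash
python3 st.py; python3 dial.py
```

```text
11.9833 pos [0.50807 0.06828 0.3075 ] rot [-1.7997e+02 -9.0000e-02 -5.7400e+00] F [-2.34  0.75  6.02] M [0.24  0.48  0.245] eff7 -0.227 w 0.0202 50.0
pointer -43.07 25 green -46.36 15
reading rad 0.131
```

```bash
cat > dial2.py <<'E'
from dial import *
def read(P):
    r,a=P["red"];k=(r>10)&(r<17)&(a<-30)&(a>-70);g=P["green"];p=np.median(a[k])
    ge=np.percentile(g[1][g[0]>18],5) # green/red boundary = 0.24 rad
    rr=a[(r>18.5)&(a<ge+20)]; rmin=np.percentile(rr,3)
    return p.round(2),ge.round(2),rmin.round(2),"by green edge",(.24-np.radians(p-ge)).round(3),"dR",(p-rmin).round(2)
if __name__=="__main__":
    print(read(polar(dict(np.load("pics/w3.npz")),np.array([.5811,-.258]),21.7,.062)))
    for i in range(2):
        c=env.read_camera("wrist");o=env.get_obs();yaw=o["tool_rot"][2]
        ctr=o["tool_pos"][:2]+.0006*np.array([np.cos(np.radians(yaw)),np.sin(np.radians(yaw))])
        print(read(polar(c,ctr,yaw,o["tool_pos"][2]-.1917)),"Mz",o["wrist_torque"][2].round(3))
    z=cv2.resize(c["img"][170:260,240:360,::-1],(800,600),interpolation=cv2.INTER_CUBIC);cv2.imwrite("pics/d6.png",z)
E
python3 dial2.py
```

```text
(np.float64(-43.01), np.float64(-55.7), np.float64(-67.32), 'by green edge', np.float64(0.018), 'dR', np.float64(24.31))
(np.float64(-43.11), np.float64(-47.0), np.float64(-58.53), 'by green edge', np.float64(0.172), 'dR', np.float64(15.42)) Mz 0.25
(np.float64(-43.17), np.float64(-47.05), np.float64(-58.59), 'by green edge', np.float64(0.172), 'dR', np.float64(15.42)) Mz 0.209
```

View pics/d6.png

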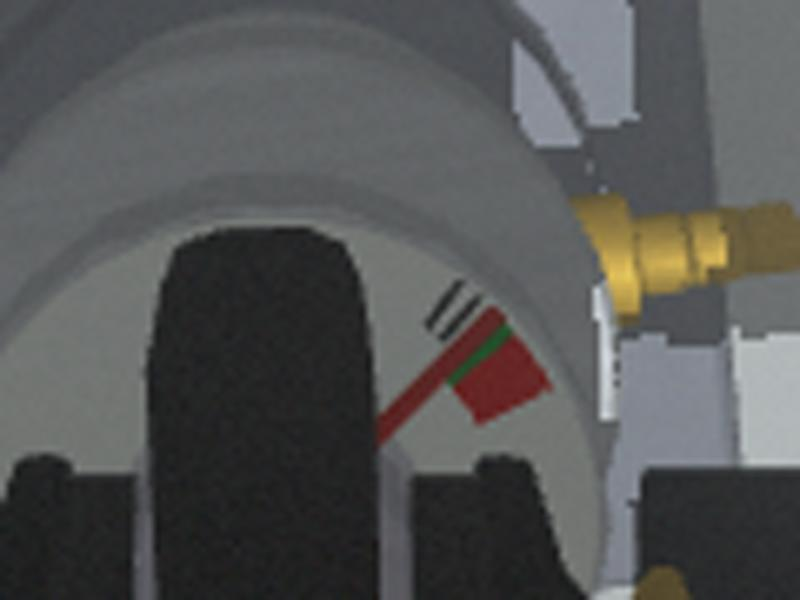

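The picture (the ninth) shows the pointer at (445,370) with the strip of green still visible clockwise of it. It has just entered the green band at about 0.155–0.17 rad. I add 2° and hold for about 2 s.

{"op": "servo_tool", "data": {
  "plan": [
    {"xyz": [0, 0, 0], "twist": [0, 0, 0.5], "jaw": 1},
    {"xyz": [0, 0, 0], "twist": [0, 0, 1], "jaw": 1},
    {"xyz": [0, 0, 0], "twist": [0, 0, 1.5], "jaw": 1},
    {"xyz": [0, 0, 0], "twist": [0, 0, 2], "jaw": 1},
    {"xyz": [0, 0, 0], "twist": [0, 0, 2], "jaw": 1},
    {"xyz": [0, 0, 0], "twist": [0, 0, 2], "jaw": 1},
    {"xyz": [0, 0, 0], "twist": [0, 0, 2], "jaw": 1}
  ]
}}

```text
time_s: 12.72
tool_pos: [0.5081, 0.0683, 0.3075]
tool_rot: [-180.0, -0.1, -7.7]
force: [-2.8, 0.7, 5.0]
grip_width: 0.0203
grasp_force: 50.0
```

```bash
python3 st.py; python3 dial2.py
```

```text
12.7167 pos [0.50808 0.0683  0.30752] rot [-1.7996e+02 -9.0000e-02 -7.7300e+00] F [-2.8   0.7   5.02] M [0.248 0.567 0.213] eff7 -0.256 w 0.0203 50.0
(np.float64(-43.01), np.float64(-55.7), np.float64(-67.32), 'by green edge', np.float64(0.018), 'dR', np.float64(24.31))
(np.float64(-43.04), np.float64(-45.66), np.float64(-56.86), 'by green edge', np.float64(0.194), 'dR', np.float64(13.82)) Mz 0.258
(np.float64(-43.06), np.float64(-45.67), np.float64(-56.88), 'by green edge', np.float64(0.194), 'dR', np.float64(13.82)) Mz 0.262
```

{"op": "servo_tool", "data": {
  "plan": [
    {"xyz": [0, 0, 0], "twist": [0, 0, 0.4], "jaw": 1},
    {"xyz": [0, 0, 0], "twist": [0, 0, 0.4], "jaw": 1},
    {"xyz": [0, 0, 0], "twist": [0, 0, 0.4], "jaw": 1},
    {"xyz": [0, 0, 0], "twist": [0, 0, 0.4], "jaw": 1},
    {"xyz": [0, 0, 0], "twist": [0, 0, 0.4], "jaw": 1},
    {"xyz": [0, 0, 0], "twist": [0, 0, 0.4], "jaw": 1},
    {"xyz": [0, 0, 0], "twist": [0, 0, 0.4], "jaw": 1},
    {"xyz": [0, 0, 0], "twist": [0, 0, 0.4], "jaw": 1},
    {"xyz": [0, 0, 0], "twist": [0, 0, 0.4], "jaw": 1},
    {"xyz": [0, 0, 0], "twist": [0, 0, 0.4], "jaw": 1}
  ]
}}

```text
time_s: 13.65
tool_pos: [0.5081, 0.0683, 0.3075]
tool_rot: [-180.0, -0.1, -8.1]
force: [-1.9, 0.4, 5.5]
grip_width: 0.0198
grasp_force: 50.0
```

{"op": "servo_tool", "data": {
  "plan": [
    {"xyz": [0, 0, 0], "twist": [0, 0, 0], "jaw": 1},
    {"xyz": [0, 0, 0], "twist": [0, 0, 0], "jaw": 1},
    {"xyz": [0, 0, 0], "twist": [0, 0, 0], "jaw": 1},
    {"xyz": [0, 0, 0], "twist": [0, 0, 0], "jaw": 1},
    {"xyz": [0, 0, 0], "twist": [0, 0, 0], "jaw": 1},
    {"xyz": [0, 0, 0], "twist": [0, 0, 0], "jaw": 1},
    {"xyz": [0, 0, 0], "twist": [0, 0, 0], "jaw": 1},
    {"xyz": [0, 0, 0], "twist": [0, 0, 0], "jaw": 1},
    {"xyz": [0, 0, 0], "twist": [0, 0, 0], "jaw": 1},
    {"xyz": [0, 0, 0], "twist": [0, 0, 0], "jaw": 1}
  ]
}}

```text
time_s: 14.48
tool_pos: [0.5081, 0.0683, 0.3075]
tool_rot: [-180.0, -0.1, -8.1]
force: [-2.4, 1.1, 5.4]
grip_width: 0.0201
grasp_force: 50.0
```

```bash
python3 st.py; python3 dial2.py|tail -1
```

```text
14.4833 pos [0.50807 0.06831 0.30749] rot [-1.7997e+02 -9.0000e-02 -8.1200e+00] F [-2.4   1.09  5.45] M [0.272 0.477 0.292] eff7 -0.264 w 0.0201 50.0
(np.float64(-43.01), np.float64(-55.7), np.float64(-67.32), 'by green edge', np.float64(0.018), 'dR', np.float64(24.31))Traceback (most recent call last):
  File "dial2.py", line 12, in <module>
    print(read(polar(c,ctr,yaw,o["tool_pos"][2]-.1917)),"Mz",o["wrist_torque"][2].round(3))
          ~~~~^^^^^^^^^^^^^^^^^^^^^^^^^^^^^^^^^^^^^^^^^
  File "dial2.py", line 4, in read
    ge=np.percentile(g[1][g[0]>18],5) # green/red boundary = 0.24 rad
    return _quantile_unchecked(
        a, q, axis, out, overwrite_input, method, keepdims, weights)
    return _ureduce(a,
                    func=_quantile_ureduce_func,
    ...<5 lines>...
                    overwrite_input=overwrite_input,
                    method=method)
    r = func(a, **kwargs)
    result = _quantile(arr,
                       quantiles=q,
    ...<2 lines>...
                       out=out,
                       weights=wgt)
    slices_having_nans = np.isnan(arr[-1, ...])
                                  ~~~^^^^^^^^^
IndexError: index -1 is out of bounds for axis 0 with size 0
```

Run:
```python
from dial import *
c=env.read_camera("wrist");o=env.get_obs();yaw=o["tool_rot"][2]
ctr=o["tool_pos"][:2]+.0006*np.array([np.cos(np.radians(yaw)),np.sin(np.radians(yaw))])
P=polar(c,ctr,yaw,o["tool_pos"][2]-.1917);r,a=P["red"];p=np.median(a[(r>10)&(r<17)]);rm=np.percentile(a[r>18.5],3)
print(p,rm,p-rm,"reading",np.radians(24.31-(p-rm)),len(P["green"][1]),np.mean([env.get_obs()["wrist_torque"][2]]))
h=c["img"].astype(int);m=(h[...,1]>h[...,0]+5)&(h[...,1]>h[...,2]+8);vs,us=np.nonzero(m[170:260,240:360]);
W=np.array([plane(c,u+240.,v+170.,o["tool_pos"][2]-.1917)[:2] for u,v in zip(us,vs)])-ctr
print(np.c_[np.hypot(*W.T)*1000,np.degrees(np.arctan2(W[:,1],W[:,0]))-yaw].round(1).tolist()[:12])
```

```text
-43.04785055761249 -56.341676615382895 13.293826057770403 reading 0.19226850626431005 0 0.282390853333199Traceback (most recent call last):
  File "<stdin>", line 7, in <module>
ValueError: operands could not be broadcast together with shapes (0,) (2,)
```

The reading is 0.19 rad by both the dial and the torque, and it was held for about 2 s. Now I ease off back to the free angle.

{"op": "servo_tool", "data": {
  "plan": [
    {"xyz": [0, 0, 0], "twist": [0, 0, -2], "jaw": 1},
    {"xyz": [0, 0, 0], "twist": [0, 0, -4], "jaw": 1},
    {"xyz": [0, 0, 0], "twist": [0, 0, -6], "jaw": 1},
    {"xyz": [0, 0, 0], "twist": [0, 0, -8], "jaw": 1},
    {"xyz": [0, 0, 0], "twist": [0, 0, -10], "jaw": 1},
    {"xyz": [0, 0, 0], "twist": [0, 0, -12], "jaw": 1},
    {"xyz": [0, 0, 0], "twist": [0, 0, -14], "jaw": 1},
    {"xyz": [0, 0, 0], "twist": [0, 0, -16], "jaw": 1},
    {"xyz": [0, 0, 0], "twist": [0, 0, -17.5], "jaw": 1},
    {"xyz": [0, 0, 0], "twist": [0, 0, -17.5], "jaw": 1}
  ]
}}

```text
time_s: 15.42
tool_pos: [0.5081, 0.0677, 0.3075]
tool_rot: [180.0, -0.1, 9.4]
force: [-2.2, 0.5, 5.0]
grip_width: 0.0203
grasp_force: 50.0
```

```bash
python3 st.py; python3 dial2.py|tail -1
```

```text
15.4167 pos [0.50811 0.06773 0.30749] rot [ 1.7998e+02 -8.0000e-02  9.3500e+00] F [-2.2   0.46  5.03] M [-0.079  0.481 -0.063] eff7 0.317 w 0.0203 50.0
(np.float64(-44.86), np.float64(-58.9), np.float64(-70.52), 'by green edge', np.float64(-0.005), 'dR', np.float64(25.66)) Mz -0.06
```

{"op": "servo_tool", "data": {
  "plan": [
    {"xyz": [0, 0, -0.4], "twist": [0, 0, 0], "jaw": 1},
    {"xyz": [0, 0, -0.8], "twist": [0, 0, 0], "jaw": 1},
    {"xyz": [0, 0, -1.2], "twist": [0, 0, 0], "jaw": 1},
    {"xyz": [0, 0, -1.8], "twist": [0, 0, 0], "jaw": 1},
    {"xyz": [0, 0, -2.6], "twist": [0, 0, 0], "jaw": 1},
    {"xyz": [0, 0, -3.6], "twist": [0, 0, 0], "jaw": 1},
    {"xyz": [0, 0, -4.8], "twist": [0, 0, 0], "jaw": 1},
    {"xyz": [0, 0, -4.8], "twist": [0, 0, 0], "jaw": 1},
    {"xyz": [0, 0, -4.8], "twist": [0, 0, 0], "jaw": 1}
  ]
}}

```text
time_s: 16.27
tool_pos: [0.5082, 0.0677, 0.3555]
tool_rot: [180.0, -0.1, 9.3]
force: [-1.1, -0.3, -3.9]
grip_width: 0.0203
grasp_force: 50.0
```

```bash
python3 st.py
python3 - <<'E'
from h import *
from cell import env
o=env.get_obs(); print(cmd(o,(.5806,-.2583,.3535),21.7))
E
```

```text
16.2667 pos [0.50816 0.06766 0.35552] rot [ 1.7997e+02 -1.4000e-01  9.3100e+00] F [-1.13 -0.33 -3.85] M [0.028 0.017 0.002] eff7 0.011 w 0.0203 50.0
(array([ 1.87, 33.34,  0.23]), array([  0.05,  -0.14, -12.39]))
```

{"op": "servo_tool", "data": {
  "plan": [
    {"xyz": [0.1, 3, 0], "twist": [0, 0, -1.5], "jaw": 1},
    {"xyz": [0.3, 6.5, 0], "twist": [0, 0, -3], "jaw": 1},
    {"xyz": [0.5, 10, 0], "twist": [0, 0, -4.5], "jaw": 1},
    {"xyz": [0.7, 14, 0], "twist": [0, 0, -6], "jaw": 1},
    {"xyz": [0.9, 18, 0], "twist": [0, 0, -7.5], "jaw": 1},
    {"xyz": [1.1, 22, 0], "twist": [0, 0, -9], "jaw": 1},
    {"xyz": [1.3, 26, 0], "twist": [0, 0, -10.5], "jaw": 1},
    {"xyz": [1.6, 29.5, 0], "twist": [0, 0, -12], "jaw": 1},
    {"xyz": [1.8, 32, 0], "twist": [0, 0, -12.4], "jaw": 1},
    {"xyz": [1.87, 33.3, 0], "twist": [0, 0, -12.4], "jaw": 1}
  ]
}}

```text
time_s: 17.1
tool_pos: [0.5795, -0.2629, 0.353]
tool_rot: [180.0, 0.1, 21.4]
force: [-0.0, 0.1, -2.7]
grip_width: 0.0204
grasp_force: 50.0
```

{"op": "servo_tool", "data": {
  "plan": [
    {"xyz": [0, 0, 0], "twist": [0, 0, 0], "jaw": 1},
    {"xyz": [0, 0, 0], "twist": [0, 0, 0], "jaw": 1},
    {"xyz": [0, 0, 0], "twist": [0, 0, 0], "jaw": 1},
    {"xyz": [0, 0, 0], "twist": [0, 0, 0], "jaw": 1}
  ]
}}

```text
time_s: 17.43
tool_pos: [0.5805, -0.2553, 0.3544]
tool_rot: [-179.9, -0.0, 21.9]
force: [-0.2, 0.0, -2.4]
grip_width: 0.0203
grasp_force: 50.0
```

```bash
python3 st.py
python3 - <<'E'
from h import *
from cell import env
o=env.get_obs(); print(cmd(o,(.5806,-.2583,.2937),21.7))
ims=[]
for n in("scene","side"):
    c=env.read_camera(n);u,v=proj(c,(.581,-.258,.07)).astype(int);v0,u0=max(v-60,0),u-40
    ims.append(cv2.resize(c["img"][v0:v0+120,u0:u0+80,::-1],(400,600),interpolation=cv2.INTER_CUBIC))
    print([((proj(c,(.581,-.258,z))-(u0,v0))*5).round(1) for z in(.05,.15)])
cv2.imwrite("pics/b7.png",np.hstack(ims))
E
```

```text
17.4333 pos [ 0.5805  -0.25526  0.35436] rot [-1.7994e+02 -2.0000e-02  2.1920e+01] F [-0.18  0.01 -2.43] M [ 0.045 -0.031 -0.08 ] eff7 -0.006 w 0.0203 50.0
(array([-0.11,  0.29,  6.07]), array([-0.06, -0.02,  0.22]))
[array([198.6, 337.1]), array([214.3, 169.7])]
[array([199.6, 356.2]), array([211.2,  83.5])]
```

View pics/b7.png

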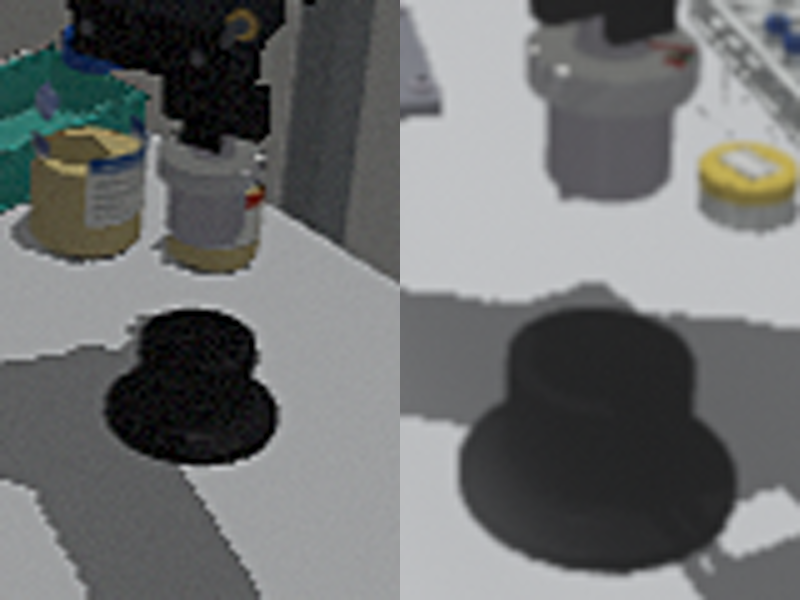

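The last picture shows the open stand with its rim centred at scene column 199 and side column 201. My stand position (0.581,-0.258) projects to 198.6 and 199.6, so I go down over it.

{"op": "servo_tool", "data": {
  "plan": [
    {"xyz": [0, 0.3, 1], "twist": [0, 0, 0.2], "jaw": 1},
    {"xyz": [0, 0.3, 3], "twist": [0, 0, 0.2], "jaw": 1},
    {"xyz": [0, 0.3, 5], "twist": [0, 0, 0.2], "jaw": 1},
    {"xyz": [0, 0.3, 5.8], "twist": [0, 0, 0.2], "jaw": 1},
    {"xyz": [0, 0.3, 5.8], "twist": [0, 0, 0.2], "jaw": 1},
    {"xyz": [0, 0.3, 5.8], "twist": [0, 0, 0.2], "jaw": 1},
    {"xyz": [0, 0.3, 5.8], "twist": [0, 0, 0.2], "jaw": 1}
  ]
}}

```text
time_s: 18.12
tool_pos: [0.5818, -0.2609, 0.2974]
tool_rot: [179.9, -0.1, 21.5]
force: [0.1, 0.3, -1.7]
grip_width: 0.0206
grasp_force: 50.0
```

```bash
python3 st.py
python3 - <<'E'
from h import *
from cell import env
o=env.get_obs(); print(cmd(o,(.5806,-.2585,.2537),21.7))
E
```

```text
18.1167 pos [ 0.58179 -0.26085  0.29743] rot [ 1.7992e+02 -8.0000e-02  2.1530e+01] F [ 0.06  0.29 -1.67] M [ 0.023 -0.049 -0.021] eff7 0.0 w 0.0206 50.0
(array([-0.03, -0.27,  4.37]), array([ 0.08, -0.08, -0.17]))
```

{"op": "servo_tool", "data": {
  "plan": [
    {"xyz": [0, -0.25, 0], "twist": [0, 0, -0.2], "jaw": 1},
    {"xyz": [0, -0.25, 0], "twist": [0, 0, -0.2], "jaw": 1},
    {"xyz": [0, -0.25, 0], "twist": [0, 0, -0.2], "jaw": 1},
    {"xyz": [0, -0.25, 0], "twist": [0, 0, -0.2], "jaw": 1},
    {"xyz": [0, -0.25, 0], "twist": [0, 0, -0.2], "jaw": 1}
  ]
}}

```text
time_s: 18.53
tool_pos: [0.5804, -0.2585, 0.2966]
tool_rot: [180.0, -0.0, 21.7]
force: [0.3, -0.7, -2.4]
grip_width: 0.0203
grasp_force: 50.0
```

```bash
python3 st.py
python3 - <<'E'
from h import *
from cell import env
o=env.get_obs(); print(cmd(o,(.5806,-.2585,.2537),21.7))
E
```

```text
18.5333 pos [ 0.58038 -0.25854  0.2966 ] rot [ 1.7997e+02 -2.0000e-02  2.1720e+01] F [ 0.3  -0.69 -2.42] M [-0.025 -0.003 -0.014] eff7 0.0 w 0.0203 50.0
(array([0.02, 0.  , 4.29]), array([ 0.03, -0.02,  0.02]))
```

{"op": "servo_tool", "data": {
  "plan": [
    {"xyz": [0, 0, 0.4], "twist": [0, 0, 0], "jaw": 1},
    {"xyz": [0, 0, 0.8], "twist": [0, 0, 0], "jaw": 1},
    {"xyz": [0, 0, 1.2], "twist": [0, 0, 0], "jaw": 1},
    {"xyz": [0, 0, 1.6], "twist": [0, 0, 0], "jaw": 1},
    {"xyz": [0, 0, 2], "twist": [0, 0, 0], "jaw": 1},
    {"xyz": [0, 0, 2], "twist": [0, 0, 0], "jaw": 1}
  ]
}}

```text
time_s: 19.03
tool_pos: [0.5799, -0.2584, 0.2748]
tool_rot: [-179.9, 0.1, 21.7]
force: [-0.0, 0.1, -3.4]
grip_width: 0.0204
grasp_force: 50.0
```

```bash
python3 st.py
```

```text
19.0333 pos [ 0.57988 -0.25835  0.27478] rot [-1.7991e+02  9.0000e-02  2.1720e+01] F [-0.05  0.1  -3.45] M [0.034 0.05  0.06 ] eff7 -0.012 w 0.0204 50.0
```

In the bore, with no contact. I go down to the rest.

{"op": "servo_tool", "data": {
  "plan": [
    {"xyz": [0.05, 0, 0.4], "twist": [0, 0, 0], "jaw": 1},
    {"xyz": [0.05, 0, 0.8], "twist": [0, 0, 0], "jaw": 1},
    {"xyz": [0.05, 0, 1.2], "twist": [0, 0, 0], "jaw": 1},
    {"xyz": [0.05, 0, 1.6], "twist": [0, 0, 0], "jaw": 1},
    {"xyz": [0.05, 0, 1.9], "twist": [0, 0, 0], "jaw": 1},
    {"xyz": [0.05, 0, 2.1], "twist": [0, 0, 0], "jaw": 1},
    {"xyz": [0.05, 0, 2.2], "twist": [0, 0, 0], "jaw": 1},
    {"xyz": [0.05, 0, 2.2], "twist": [0, 0, 0], "jaw": 1},
    {"xyz": [0.05, 0, 2.2], "twist": [0, 0, 0], "jaw": 1}
  ]
}}

```text
time_s: 19.78
tool_pos: [0.5809, -0.2584, 0.2544]
tool_rot: [180.0, -0.0, 21.7]
force: [-0.5, -0.7, -3.1]
grip_width: 0.0208
grasp_force: 50.0
```

```bash
python3 st.py
```

```text
19.7833 pos [ 0.58086 -0.25835  0.25438] rot [ 1.7998e+02 -1.0000e-02  2.1720e+01] F [-0.52 -0.69 -3.14] M [-0.062 -0.013  0.048] eff7 -0.0 w 0.0208 50.0
```

{"op": "servo_tool", "data": {
  "plan": [
    {"xyz": [0, 0, 0.1], "twist": [0, 0, 0], "jaw": 1},
    {"xyz": [0, 0, 0.15], "twist": [0, 0, 0], "jaw": 1},
    {"xyz": [0, 0, 0.15], "twist": [0, 0, 0], "jaw": 1},
    {"xyz": [0, 0, 0.15], "twist": [0, 0, 0], "jaw": 1}
  ]
}}

```text
time_s: 20.12
tool_pos: [0.581, -0.2584, 0.2537]
tool_rot: [179.9, -0.0, 21.7]
force: [-1.8, 0.3, 3.7]
grip_width: 0.0204
grasp_force: 50.0
```

```bash
python3 st.py
```

```text
20.1167 pos [ 0.58103 -0.25837  0.25365] rot [ 1.7995e+02 -4.0000e-02  2.1720e+01] F [-1.76  0.35  3.65] M [ 0.183  0.334 -0.035] eff7 -0.001 w 0.0204 50.0
```

It rests at the same height as at the start (0.2537). I release and retreat.

{"op": "servo_tool", "data": {
  "plan": [
    {"xyz": [0, 0, -0.1], "twist": [0, 0, 0], "jaw": 1},
    {"xyz": [0, 0, -0.1], "twist": [0, 0, 0], "jaw": 0.7},
    {"xyz": [0, 0, -0.1], "twist": [0, 0, 0], "jaw": 0.4},
    {"xyz": [0, 0, -0.1], "twist": [0, 0, 0], "jaw": 0},
    {"xyz": [0, 0, -0.1], "twist": [0, 0, 0], "jaw": 0},
    {"xyz": [0, 0, -0.1], "twist": [0, 0, 0], "jaw": 0},
    {"xyz": [0, 0, -0.1], "twist": [0, 0, 0], "jaw": 0},
    {"xyz": [0, 0, -0.1], "twist": [0, 0, 0], "jaw": 0},
    {"xyz": [0, 0, -0.1], "twist": [0, 0, 0], "jaw": 0},
    {"xyz": [0, 0, -0.1], "twist": [0, 0, 0], "jaw": 0}
  ],
  "newtons": 20
}}

```text
time_s: 20.95
tool_pos: [0.5808, -0.2583, 0.2538]
tool_rot: [180.0, 0.0, 21.7]
force: [0.2, 0.3, -0.6]
grip_width: 0.0717
grasp_force: 0.0
```

{"op": "servo_tool", "data": {
  "plan": [
    {"xyz": [0, 0, -1], "twist": [0, 0, 0], "jaw": 0},
    {"xyz": [0, 0, -3], "twist": [0, 0, 0], "jaw": 0},
    {"xyz": [0, 0, -5], "twist": [0, 0, 0], "jaw": 0},
    {"xyz": [0, 0, -7], "twist": [0, 0, 0], "jaw": 0},
    {"xyz": [0, 0, -9.5], "twist": [0, 0, 0], "jaw": 0},
    {"xyz": [0, 0, -9.5], "twist": [0, 0, 0], "jaw": 0},
    {"xyz": [0, 0, -9.5], "twist": [0, 0, 0], "jaw": 0},
    {"xyz": [0, 0, -9.5], "twist": [0, 0, 0], "jaw": 0}
  ]
}}

```text
time_s: 21.62
tool_pos: [0.5806, -0.2582, 0.3489]
tool_rot: [180.0, 0.0, 21.7]
force: [-0.9, -0.0, -0.9]
grip_width: 0.0871
grasp_force: 0.0
```

```bash
python3 st.py
python3 - <<'E'
from h import *
from cell import env
D=[]
for n in("scene","side"):
    a=dict(np.load(f"pics/{n}0.npz"))["img"].astype(int);c=env.read_camera(n);b=c["img"].astype(int)
    for nm,X,h in(("spanner",(.581,-.258,.08),22),("blue",(.42,-.05,.028),14),("yellow",(.682,-.083,.02),12),("tube",(.686,.237,.09),16),("cell",(.508,.0675,.07),20)):
        u,v=proj(c,X).astype(int);d=np.abs(a-b)[v-h:v+h,u-h:u+h].max(2);print(n,nm,"changed>60:",(d>60).sum(),"of",d.size)
w=env.read_camera("wrist");a=dict(np.load("pics/w3.npz"))["img"].astype(int);o=env.get_obs()
h=w["img"].astype(int)
g=cv2.cvtColor(w["img"],cv2.COLOR_RGB2GRAY)
u,v=proj(w,(.5811,-.258,.103));print("pred screw",u,v)
print("diff wrist",(np.abs(h-a)[160:300,230:340].max(2)>60).sum(),"of",140*110)
from dial2 import *
print(read(polar(w,np.array([.5811,-.258]),21.7,.062)))
E
```

```text
21.6167 pos [ 0.58061 -0.25824  0.34894] rot [1.7999e+02 1.0000e-02 2.1720e+01] F [-0.85 -0.02 -0.92] M [-0.007 -0.02   0.011] eff7 0.0 w 0.0871 0.0
scene spanner changed>60: 85 of 1936
scene blue changed>60: 16 of 784
scene yellow changed>60: 0 of 576
scene tube changed>60: 0 of 1024
scene cell changed>60: 0 of 1600
side spanner changed>60: 132 of 1936
side blue changed>60: 0 of 784
side yellow changed>60: 14 of 576
side tube changed>60: 531 of 1024
side cell changed>60: 0 of 1600
pred screw 280.93217964223646 220.0518674037295
diff wrist 827 of 15400
(np.float64(-44.45), np.float64(-56.23), np.float64(-67.57), 'by green edge', np.float64(0.034), 'dR', np.float64(23.12))
```

```bash
python3 -c "
from cell import env
print(env.sign_off())"
```

```text
the job is handed in; nothing more can be done
None
```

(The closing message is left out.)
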